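Uncover a cutter spindle and turn its flat to face up

TASK

Slide the loose metal cover plate by its black grip along the top of the spindle stand, off the spindle and onto the grey housing, so that it lies flat on the housing and the spindle is open; slide it, do not carry it through the air. Then find the flat milled on the steel spindle, which may start on a side or underneath, and turn the spindle until this flat faces straight up, ready for the set-screw of a cutting disc. Leave the small things on the worktop where they are.

Things in the scene. Friction and masses are not known exactly. Their poses are not given: they have to be found in the camera images.
- stand: Fixed spindle stand, 94 x 352 mm. Origin on the worktop below where spindle meets housing; y runs along the spindle. At y -175 to 0 mm the solid grey housing, 80 mm wide (x), flat top 95 mm up. At y 0 to 150 mm the bay, open in front, behind and above, floor 14 mm up. At y 150 to 166 mm an aluminium cheek, 60 mm wide, top 95 mm up. Spindle axis: x = 0, 70 mm above the worktop.
- housing_top (a point): Centre of the grey housing's flat top (80 mm in x by 175 mm in y), 95 mm above the worktop, at y = -87.5 mm of the stand; axes as the stand's. The cover plate shall finish lying here.
- spindle_flat (a point): Middle of the flat on the steel spindle, 10 mm off its axis: 22 mm wide, 50 mm long (stand y 4 to 54 mm). Here the 30 mm bar measures 25 mm across the flat. y runs along the spindle as the stand's y; z points straight out of the flat, so the flat faces up when z is vertical. Starts 46 to 180 degrees from up, on either side.
- spindle_round (a point): Point on the spindle's axis amid its plain round part, 30 mm in diameter (stand y 54 to 146 mm), where it can be gripped; 100 mm from the housing, 50 mm from the cheek. The spindle turns in place about the stand's y axis, more than a full turn either way, against 0.08 N m of friction, and stays where it is left. Its bearings are rigid and a light grip (25 to 45 N) turns it.
- cover_grip (a point): Centre of the black bar grip on the loose aluminium cover plate, 12 mm above the plate's top face, 17 mm above its underside. Bar 14 mm thick (x), 60 mm long (y), 24 mm high, amid the plate; plate 80 (x) x 170 (y) x 5 mm, about 0.2 kg. It starts over the bay, unfastened, resting on the housing's edge and the cheek. y along the plate and stand.
- wood_stamp: A turned wooden stamp, 38 x 38 x 55 mm, standing loose on the worktop; origin under its foot. To be left alone.
- nozzle_1: A steel piping nozzle, 26 x 26 x 32 mm, standing loose on the worktop; origin under its foot. To be left alone.
- nozzle_3: A steel piping nozzle, 24 x 24 x 34 mm, standing loose on the worktop; origin under its foot. To be left alone.
- kitchen_timer: A small white digital timer, 62 x 66 x 20 mm, lying loose on the worktop; origin under its centre. To be left alone.

How it is judged:
By the outcome, as a careful person would: the job done as asked, in the order asked, and still so for the second after the job is handed in, with the robot touching nothing.
It also fails if it takes over 67 s, if anything falls off the work surface, if the arm or the gripper's body presses on something with over 40 N, if the wrist force passes 120 N, or if a joint passes its speed limit or range.

ROBOT

A 7-joint arm with a two-finger parallel gripper is mounted at the origin on a cart in front of the work surface, level with it; the furniture and walls round the work are solid. World frame = base frame: x ahead of the robot, y to its left, z up, the work surface at z = 0. Lengths are in m, angles in degrees, forces in N, time in s.
With the tool pointing down it reaches from about 0.425 to 0.875 m from the base axis. Payload 4.7 kg.
Tool frame: the origin (TCP) lies midway between the tips of the shut fingers; the grasp point (between the pads) lies 19 mm behind it; z points along the fingers, y is the line along which they close (so a half turn about z gives the same grasp; the last joint's range is limited). The gripper opens to 87 mm and grips with 3 to 60 N. Pads are 19 mm wide; open, the fingers measure 117 mm over their backs; the gripper's body (75 mm by 190 mm) begins 51 mm behind the grasp point.
Start: joints at [-74.479, 18.392, -4.016, 83.108, 1.295, 78.541, -3.26], TCP at [0.165, 0.629, 0.223] pointing down, gripper open.
Joint ranges: [-163.93, 163.93], [-17.29, 119.83], [-79.2, 71.16], [3.27, 140.29], [-89.18, 269.18], [5.43, 117.66], [-154.24, 154.24]. Speed limits (degrees/s): [147.25, 147.25, 180, 180, 180, 180, 180].

INTERFACE

Orientations are given as [roll, pitch, yaw] about the fixed x, y, z axes, in that order (R = Rz(yaw) Ry(pitch) Rx(roll)).
In Python, from cell import env, viewer, boxes_of, masks_of gives the robot as it stands. The module is installed in compiled form; this text tells all that it offers.
- The arm moves only by the tool apply_moves, never from a script. Its argument "moves" is a list of rows, each a list of 7 numbers: the shift along the tool's x, y, z scaled (see below), then the turn, a rotation vector about the tool's x, y, z scaled (see below), then the opening, from 0 (shut) to 1 (fully open). A call has 1 to 20 rows; each row is the pose to reach, as a shift and turn from the pose commanded when the call began, along the tool's axes at that moment; what a row does not reach only later rows make up. The controller multiplies each number of a shift by 0.2 m and each number of a turn by 1.5 rad. A row lasts 1/10 s, in which the tool goes at most 50 mm and 8.59 degrees, less where a joint would pass 70% of its speed; a pose out of reach is approached as far as the arm can. A call with a number of a shift or a turn outside -1 to 1 is refused whole. A call with a gripper value outside its range is refused whole. The fingers move at their own pace and stop on an object; "grip_force" is the grip in N (left out, the last holds). Time passes only in rows, so rows that repeat a pose let the fingers close. It gives the time, the measured TCP pose, the force, the opening and the grip force at its end, in the units of the state.
- env.get_obs(): the state, without advancing time (a new reading comes with each control period).
- viewer.read_camera(name): name is "scene" or "top" or "wrist"; returns the picture (400x640x3 uint8, red, green, blue); there is no depth.
- viewer.get_calibration(name): a dict with "fov_y" (degrees; the focal length in pixels is half the picture's height over the tangent of half this angle, whatever the lens; pixels are square), "cx", "cy" (the principal point, pixels), "position" and "orientation" of the camera in the world. Camera axes: x right, y up, looking along -z (the intrinsics and any distortion apply to the point x, -y, -z); pixel columns grow to the right and rows downward; lengths in m; the calibration is good to about 2 mm. A picture is of the moment at which its call begins: read the wrist's pose just before it. get_calibration takes no time and is no camera call; for the wrist camera it gives the pose at the moment of the call.
- env.sign_off(): hands the job in; it is judged then, once.
Trained networks look in the newest picture that a camera, given by its name, has taken for a name from the list of things; names that differ only in an ending like _2 or _b are one class to them, and where a whole thing is asked for, a point or a joint stands for the part that bears it (a point fixed in the world has none). Each returns a list of dicts, best first, with "conf" (0 to 1); they miss things now and then, are a little off and sometimes report something else, mostly with a low value. They report only what shows in the picture. A call takes as long as a camera call.
- boxes_of(camera, target): "location" ([column, row] in pixels, amid what is visible of it).
- masks_of(camera, target): "pixels" (400x640 bool, what is visible of it) and "location" ([column, row] in pixels, amid what is visible of it).
The state is a dict: "time_s": time; "qpos": joint angles; "joint_velocities": joint speeds; "effort": joint torques, N m; "tool_pos": TCP position; "tool_rot": TCP orientation; "force": force on the tool from outside, world axes, zero at the start; "wrist_torque": the same for the moment, N m; "grip_width": finger opening in m; "grasp_force": force on a finger pad.
Only numpy, scipy, OpenCV 4.12 (cv2) and the standard library are available. Lean on these libraries where they do the work, as an engineer would, in place of code of your own. Each camera call takes 0.05 s, during which the arm holds its last target. There are 200 camera calls.

## Working session

There is one attempt and no reset: what is moved stays moved. The work goes in short steps, Python scripts to look and compute and a tool call to move; the robot and the scene stay as the last step left them, time stands still between calls to the robot, and variables do not carry over. Pictures are saved under pics/ and viewed, at most 14 in all, crops included, and the job is handed in when it is done.

Besides the shell and the picture viewer there is one more tool, called after "Request:" as name(argument=value, ...) on one line, values as JSON. apply_moves: Moves the arm, as the interface text tells. Shifts and turns lie within -1 to 1; 1 stands for 0.2 m of shift or 1.5 rad of turn. Its arguments: {"type":"object","properties":{"moves":{"type":"array","items":{"type":"array","items":{"type":"number","minimum":-1,"maximum":1}}},"grip_force":{"type":"number"}},"required":["moves"]}

```bash
mkdir -p pics; cat > h.py <<'E'
import numpy as np, cv2
from cell import env, viewer, boxes_of, masks_of
from scipy.spatial.transform import Rotation as R
def cal(n):
    c=viewer.get_calibration(n); return c
def rot(o):
    o=np.array(o,float)
    if o.shape==(3,3): return o
    if o.shape==(4,): return R.from_quat(o).as_matrix()
    return R.from_euler('xyz',o,degrees=True).as_matrix()
def ray(c,p):
    f=200/np.tan(np.radians(c['fov_y'])/2)
    d=rot(c['orientation'])@np.array([(p[0]-c['cx'])/f,-(p[1]-c['cy'])/f,-1.])
    return np.array(c['position']),d
def atz(c,p,z):
    o,d=ray(c,p); return o+d*(z-o[2])/d[2]
def proj(c,P):
    f=200/np.tan(np.radians(c['fov_y'])/2)
    q=rot(c['orientation']).T@(np.array(P)-np.array(c['position']))
    return np.array([c['cx']+f*q[0]/-q[2], c['cy']-f*q[1]/-q[2]])
E
python3 - <<'E'
from h import *
print(env.get_obs())
ims=[]
for n in ['scene','top','wrist']:
    c=cal(n); print(n,c)
    im=viewer.read_camera(n)[:,:,::-1]; cv2.imwrite(f'pics/{n}0.png',im)
    for t,z in [('cover_grip',.112),('stand',.09),('housing_top',.095),('spindle_round',.07),('spindle_flat',.07),('wood_stamp',.03),('nozzle_1',.016),('kitchen_timer',.01)]:
        for b in boxes_of(n,t)[:2]: print(t,round(b['conf'],2),np.round(b['location']),np.round(atz(c,b['location'],z),3))
E
```

```text
{'time_s': 0.0, 'qpos': array([-74.47960576,  18.43895198,  -4.01507803,  83.17295092,
         1.29541132,  78.53802753,  -3.26061241]), 'joint_velocities': array([ 0.1420151 , -0.00876123,  0.09794389,  0.01421023, -0.018538  ,
       -0.05714333,  0.02042408]), 'effort': array([-4.23889978e-04, -4.91279840e+01, -4.04216694e-01, -3.12525129e+01,
       -6.39966619e-02,  4.39159304e-02,  1.91307240e-04]), 'tool_pos': array([0.16500324, 0.62817   , 0.22147973]), 'tool_rot': array([-1.79895326e+02,  6.05262845e-03,  1.65288357e+02]), 'force': array([ 0.50010509, -0.72835425,  0.28463451]), 'wrist_torque': array([-0.05346373,  0.02341177, -0.00457408]), 'grasp_force': 0.0, 'grip_width': 0.08687187430344132}
scene {'fov_y': 48.49708360606809, 'cx': 316.8244761821803, 'cy': 192.89776044093048, 'position': array([-0.0021927 , -0.98540011,  0.93722375]), 'orientation': array([ 52.8329555 ,  -0.969036  , -28.56909757])}
cover_grip 0.83 [296. 180.] [0.502 0.054 0.112]
stand 0.77 [307. 221.] [ 0.454 -0.116  0.09 ]
housing_top 0.97 [304. 223.] [ 0.441 -0.124  0.095]
wood_stamp 0.67 [312. 318.]
[... 151 characters left out ...]
5158, 'cx': 318.80242660053966, 'cy': 198.63564292195224, 'position': array([ 0.27704189, -0.00514929,  1.4518888 ]), 'orientation': array([ 11.76528793,   0.17797766, -91.62354074])}
cover_grip 0.62 [292. 210.] [0.517 0.087 0.112]
stand 0.97 [336. 225.] [ 0.463 -0.07   0.09 ]
housing_top 0.96 [337. 226.] [ 0.459 -0.073  0.095]
spindle_flat 0.61 [419. 261.] [ 0.326 -0.363  0.07 ]
wood_stamp 0.38 [420. 260.] [ 0.332 -0.376  0.03 ]
kitchen_timer 0.86 [226. 224.] [0.487 0.348 0.01 ]
wrist {'fov_y': 63.0523264290526, 'cx': 315.2286386985572, 'cy': 204.1313991395208, 'position': array([0.08325582, 0.65081811, 0.38524597]), 'orientation': array([-1.76431284e+01,  2.12675365e-02,  7.53042373e+01])}
```

View pics/scene0.png

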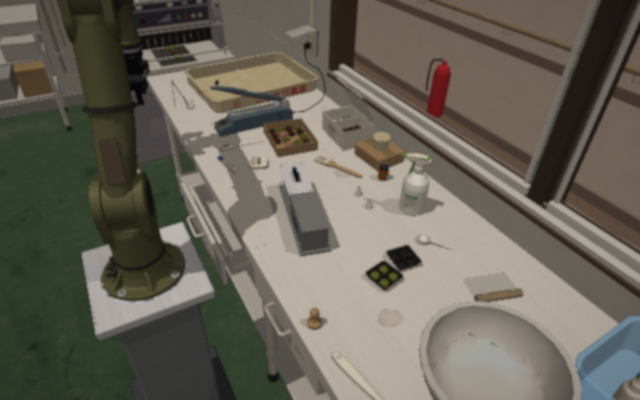

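View pics/top0.png

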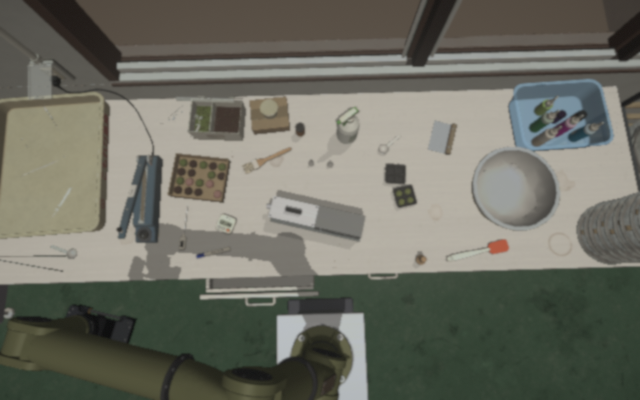

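The scene and top pictures show the plate over the bay at the far (+y) end, with the black grip at scene (296,174) and top (293,210). The grey housing is toward −y, so the stand's yaw is about −20°. I'll bring the wrist camera over it.

Request:
apply_moves(moves=[[-1,-1,-0.3,0,0,0.5,1],[-1,-1,-0.3,0,0,0.5,1],[-1,-1,-0.3,0,0,0.5,1],[-1,-1,-0.3,0,0,0.5,1],[-1,-1,-0.3,0,0,0.5,1],[-1,-1,-0.3,0,0,0.5,1],[-1,-1,-0.3,0,0,0.5,1]])

```text
time_s: 2.05
tool_pos: [0.3124, 0.3798, 0.2848]
tool_rot: [179.8, 0.0, 121.8]
force: [0.9, 0.1, -0.1]
grip_width: 0.0868
grasp_force: 0.0
```

```bash
cat >> h.py <<'E'
def go(p,yaw=None,rotm=None):
    o=env.get_obs(); A=rot(o['tool_rot'])
    B=rotm if rotm is not None else R.from_euler('xyz',[180,0,yaw],degrees=True).as_matrix()
    s=A.T@(np.array(p)-o['tool_pos'])/.2; t=R.from_matrix(A.T@B).as_rotvec()/1.5
    print('t',round(o['time_s'],2),'pos',np.round(o['tool_pos'],4),'rot',np.round(o['tool_rot'],2),'q7',np.round(o['qpos'],0)[-3:],'shift',np.round(s,3),'turn',np.round(t,4))
E
python3 -c "
from h import *
go([.49,.03,.3],70)"
```

```text
t 2.05 pos [0.3124 0.3798 0.2848] rot [1.7978e+02 1.0000e-02 1.2176e+02] q7 [  1.  83. -22.] shift [-1.955 -0.166 -0.076] turn [ 0.0024 -0.001   0.6022]
```

Request:
apply_moves(moves=[[-1,-0.1,-0.04,0,0,0.3,1],[-1,-0.1,-0.04,0,0,0.3,1],[-1,-0.1,-0.04,0,0,0.3,1],[-1,-0.1,-0.04,0,0,0.3,1],[-1,-0.1,-0.04,0,0,0.3,1]])

```text
time_s: 2.55
tool_pos: [0.4011, 0.1985, 0.2914]
tool_rot: [179.9, 0.0, 95.9]
force: [-0.4, 0.4, -0.1]
grip_width: 0.087
grasp_force: 0.0
```

```bash
python3 -c "
from h import *
go([.49,.03,.3],70)"
```

```text
t 2.55 pos [0.4011 0.1985 0.2914] rot [1.7987e+02 2.0000e-02 9.5910e+01] q7 [  3.  84. -27.] shift [-0.884  0.355 -0.042] turn [ 1.600e-03 -1.000e-04  3.015e-01]
```

Request:
apply_moves(moves=[[-0.88,0.35,-0.04,0,0,0.3,1],[-0.88,0.35,-0.04,0,0,0.3,1],[-0.88,0.35,-0.04,0,0,0.3,1],[-0.88,0.35,-0.04,0,0,0.3,1],[-0.88,0.35,-0.04,0,0,0.3,1],[-0.88,0.35,-0.04,0,0,0.3,1]])

```text
time_s: 3.15
tool_pos: [0.4875, 0.0383, 0.2985]
tool_rot: [-180.0, -0.0, 70.7]
force: [-0.5, 0.1, 0.4]
grip_width: 0.0867
grasp_force: 0.0
```

```bash
python3 - <<'E'
from h import *
c=cal('wrist'); im=viewer.read_camera('wrist')[:,:,::-1]; cv2.imwrite('pics/w1.png',im); print(c)
for t,z in [('cover_grip',.119),('housing_top',.095),('stand',.09),('nozzle_1',.016),('spindle_round',.07)]:
    for b in masks_of('wrist',t)[:2]:
        m=b['pixels'].astype(np.uint8); r=cv2.minAreaRect(cv2.findNonZero(m))
        print(t,round(b['conf'],2),np.round(b['location']),np.round(atz(c,b['location'],z),4),m.sum())
        print([np.round(atz(c,p,z)[:2],3) for p in cv2.boxPoints(r)])
go([.49,.03,.3],70)
E
```

```text
{'fov_y': 63.0523264290526, 'cx': 315.2286386985572, 'cy': 204.1313991395208, 'position': array([0.51469463, 0.11827497, 0.4611454 ]), 'orientation': array([-17.69275939,   0.06706762, -19.28203636])}
cover_grip 0.71 [330. 120.] [0.5225 0.0954 0.119 ] 11950
[array([0.501, 0.175]), array([0.574, 0.156]), array([ 0.542, -0.001]), array([0.457, 0.02 ])]
housing_top 0.88 [338. 247.] [ 0.4844 -0.0529  0.095 ] 6490
[array([0.52 , 0.193]), array([0.585, 0.172]), array([ 0.494, -0.177]), array([ 0.407, -0.15 ])]
stand 0.81 [335. 244.] [ 0.4816 -0.0505  0.09  ] 6173
[array([0.516, 0.193]), array([0.581, 0.174]), array([ 0.496, -0.18 ]), array([ 0.408, -0.155])]
nozzle_1 0.87 [493. 177.] [ 0.714 -0.06   0.016] 327
[array([ 0.698, -0.045]), array([ 0.717, -0.033]), array([ 0.734, -0.063]), array([ 0.715, -0.075])]
nozzle_1 0.54 [486. 115.] [0.7202 0.0267 0.016 ] 296
[array([0.712, 0.036]), array([0.74 , 0.026]), array([0.737, 0.006]), array([0.708, 0.016])]
spindle_round 0.71 [321.  34.] [0.5431 0.1808 0.07  ] 281
[array([0.538, 0.191]), array([0.557, 0.185]), array([0.552, 0.17 ]), array([0.533, 0.177])]
t 3.45 pos [0.487  0.0393 0.2985] rot [-1.7999e+02 -1.0000e-02  7.0900e+01] q7 [  2.  85. -29.] shift [-0.039  0.029 -0.008] turn [-0.0001 -0.0001  0.0105]
```

View pics/w1.png

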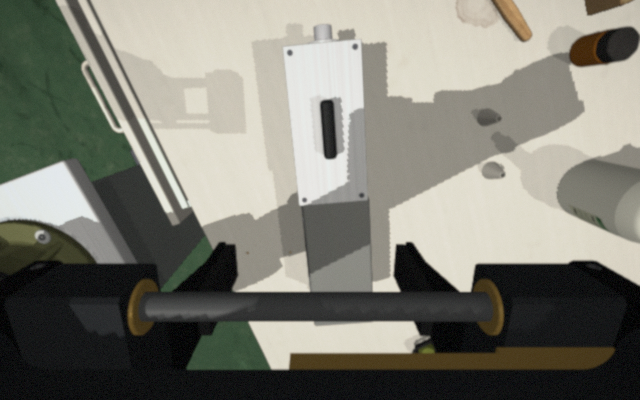

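The wrist picture shows the plate with corners at about (284,47), (363,40), (368,198) and (300,206). The black grip is at (328,129), and the housing continues down to about (310,292)–(372,293).

```bash
python3 - <<'E'
from h import *
c=cal('wrist')
P=[atz(c,p,.100)[:2] for p in [(284,47),(363,40),(368,198),(300,206)]]
print(np.round(P,4), 'lens',[round(float(np.linalg.norm(P[i]-P[(i+1)%4])),4) for i in range(4)],'centre',np.mean(P,0))
for i,j in [(3,0),(2,1)]:
    d=P[j]-P[i]; print('y-dir deg',np.degrees(np.arctan2(d[1],d[0])))
G=[atz(c,p,.124)[:2] for p in [(327,99.5),(331,158)]]; print('grip',np.round(G,4),np.linalg.norm(G[0]-G[1]),np.mean(G,0))
# refine edges on saved image
g=cv2.imread('pics/w1.png'); m=(g.max(2)<45).astype(np.uint8)[80:180,300:350]
n,l,s,ce=cv2.connectedComponentsWithStats(m); k=1+np.argmax(s[1:,4]); print(s[k],ce[k]+[300,80])
k2=(l==k).astype(np.uint8); print(cv2.boxPoints(cv2.minAreaRect(cv2.findNonZero(k2)))+[300,80])
H=[atz(c,p,.095)[:2] for p in [(308,292),(371,293)]]; print('H',H)
E
```

```text
[[ 0.5005  0.1779]
 [ 0.5776  0.158 ]
 [ 0.536  -0.0024]
 [ 0.4584  0.0142]] lens [0.0796, 0.1657, 0.0793, 0.1691] centre [0.5181138  0.08692157]
y-dir deg 75.57600155007933
y-dir deg 75.46575372126253
grip [[0.5247 0.1162]
 [0.5104 0.0599]] 0.058048627847402126 [0.51755456 0.08805611]
[ 21  21  15  57 403] [329.11166253 128.10669975]
[[320.59391022 101.31472206]
 [331.82233429 100.51268959]
 [335.82233429 156.51268768]
 [324.59391022 157.31472015]]
H [array([ 0.42767375, -0.10038295]), array([ 0.50406439, -0.12832825])]
```

```bash
python3 - <<'E'
from h import *
c=cal('wrist')
for z,a,b in [(.095,(303,212),(308,288)),(.095,(368.5,205),(372,288))]:
    A,B=atz(c,a,z)[:2],atz(c,b,z)[:2]; d=A-B; print(A,B,np.degrees(np.arctan2(d[1],d[0])))
print('tip',atz(c,(322,25),.075))
g=cv2.cvtColor(cv2.imread('pics/w1.png'),cv2.COLOR_BGR2GRAY).astype(int)
for r in (220,240,260,280):
    d=np.diff(g[r]); print(r,290+np.argmax(np.abs(d[290:325])),355+np.argmax(np.abs(d[355:385])), g[r,355:385:2])
go([.518,.0875,.16],75.5); go([.518,.0875,.104],75.5)
# top-camera: edges of the stand
t=cv2.imread('pics/top0.png'); cv2.imwrite('pics/tcrop.png',cv2.resize(t[180:260,250:380],None,fx=5,fy=5,interpolation=cv2.INTER_CUBIC))
E
```

```text
[0.45844516 0.00448715] [ 0.42964059 -0.09481914] 73.82478564164602
[ 0.53443243 -0.01252988] [ 0.50732863 -0.12164489] 76.05025070660201
tip [0.54507512 0.18861457 0.075     ]
220 301 370 [ 90  89  89  88  89  88  88  98 142 139 144 146 143 143 143]
240 304 370 [ 92  90  88  87  86  88  89  88 130 143 146 143 143 144 140]
260 306 371 [138 138 139 139 139 137 137 133 122 145 142 143 143 146 144]
280 308 372 [136 140 135 135 137 137 138 138 121 145 152 165 183 201 215]
t 3.45 pos [0.487  0.0393 0.2985] rot [-1.7999e+02 -1.0000e-02  7.0900e+01] q7 [  2.  85. -29.] shift [0.279 0.068 0.693] turn [-0.0001 -0.0001 -0.0535]
t 3.45 pos [0.487  0.0393 0.2985] rot [-1.7999e+02 -1.0000e-02  7.0900e+01] q7 [  2.  85. -29.] shift [0.278 0.068 0.973] turn [-0.0001 -0.0001 -0.0535]
```

View pics/tcrop.png

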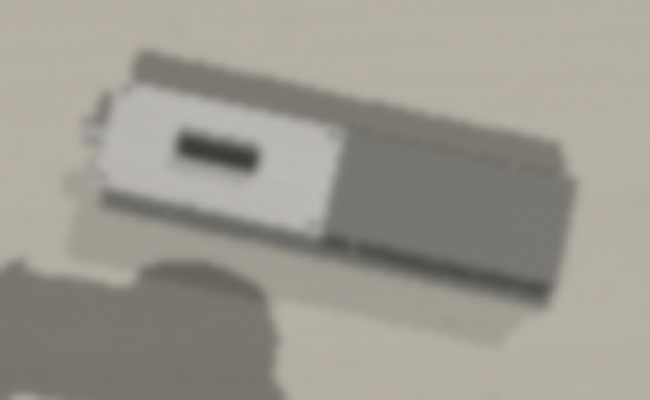

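The top crop agrees: the plate is over the bay, the grip runs along the stand, and the housing end is at crop (575,180)–(550,285). I'm going to the grip now.

Request:
apply_moves(moves=[[0.1,0.03,0.2,0,0,-0.05,1],[0.28,0.07,0.45,0,0,-0.05,1],[0.28,0.07,0.65,0,0,-0.05,0.5],[0.28,0.07,0.69,0,0,-0.05,0.5],[0.28,0.07,0.69,0,0,-0.05,0.5],[0.28,0.07,0.69,0,0,-0.05,0.5]])

```text
time_s: 4.05
tool_pos: [0.5203, 0.0858, 0.1629]
tool_rot: [179.8, -0.1, 75.0]
force: [0.1, -0.0, 1.2]
grip_width: 0.0629
grasp_force: 0.0
```

```bash
python3 - <<'E'
from h import *
go([.518,.0875,.105],75.2)
c=cal('top')
P=[atz(c,p,.095)[:2] for p in [(365,216),(360,237)]]; e=np.mean(P,0); print('housing end',np.round(P,4),e)
d=np.array([.518,.0875])-e; print(np.linalg.norm(d),np.degrees(np.arctan2(d[1],d[0])))
c=cal('wrist'); im=viewer.read_camera('wrist')[:,:,::-1]; cv2.imwrite('pics/w2.png',im)
E
```

```text
t 4.05 pos [0.5203 0.0858 0.1629] rot [ 1.7985e+02 -1.0000e-01  7.5010e+01] q7 [ -3.  69. -24.] shift [ 0.005 -0.014  0.289] turn [ 0.0018 -0.0011 -0.0022]
housing end [[ 0.4906 -0.1743]
 [ 0.4152 -0.1523]] [ 0.45291725 -0.16331125]
0.25911782333839184 75.45321290477156
```

View pics/w2.png

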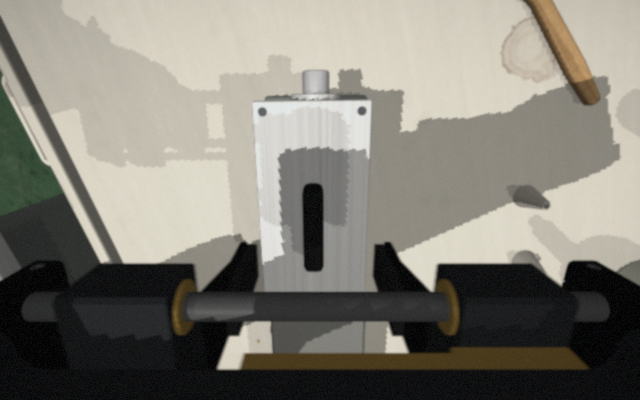

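The wrist picture shows the grip centred between the fingers at (313,227) and the plate edges aligned with the tool. Next I descend and close.

Request:
apply_moves(moves=[[0,-0.01,0.15,0,0,0,0.5],[0,-0.01,0.28,0,0,0,0.5],[0,-0.01,0.28,0,0,0,0.5],[0,-0.01,0.285,0,0,0,0.3],[0,-0.01,0.285,0,0,0,0],[0,-0.01,0.285,0,0,0,0],[0,-0.01,0.285,0,0,0,0],[0,-0.01,0.285,0,0,0,0],[0,-0.01,0.285,0,0,0,0]], grip_force=50)

```text
time_s: 5.0
tool_pos: [0.518, 0.0867, 0.1045]
tool_rot: [179.9, -0.1, 75.1]
force: [1.0, -0.7, 3.6]
grip_width: 0.0135
grasp_force: 50.0
```

```bash
python3 - <<'E'
from h import *
o=env.get_obs(); p=o['tool_pos']; print(o['force'],o['grip_width'],o['grasp_force'])
d=np.array([np.cos(np.radians(75.5)),np.sin(np.radians(75.5)),0])
go(p-.162*d,o['tool_rot'][2])
E
```

```text
[ 1.03908704 -0.65132034  3.57085428] 0.013469331857645064 50.000290274620056
t 5.0 pos [0.518  0.0867 0.1045] rot [ 1.799e+02 -6.000e-02  7.505e+01] q7 [ -5.  62. -23.] shift [-0.81   0.006 -0.001] turn [ 0.0012 -0.0006 -0.    ]
```

Request:
apply_moves(moves=[[-0.04,0,0.003,0,0,0,0],[-0.1,0,0.003,0,0,0,0],[-0.16,0.001,0.003,0,0,0,0],[-0.22,0.001,0.003,0,0,0,0],[-0.28,0.002,0.003,0,0,0,0],[-0.34,0.002,0.003,0,0,0,0],[-0.4,0.003,0.003,0,0,0,0],[-0.4,0.003,0.003,0,0,0,0]])

```text
time_s: 5.8
tool_pos: [0.498, 0.0085, 0.1044]
tool_rot: [179.9, -0.1, 75.0]
force: [0.3, 1.1, 8.8]
grip_width: 0.0135
grasp_force: 50.0
```

```bash
python3 - <<'E'
from h import *
o=env.get_obs(); print(o['force'],o['wrist_torque'],o['grip_width'])
go([.4774,-.0701,.1045],75.05)
c=cal('wrist'); im=viewer.read_camera('wrist')[:,:,::-1]; cv2.imwrite('pics/w3.png',im)
E
```

```text
[0.26023186 1.09950433 8.76249269] [-0.00596833  0.12604533  0.01784325] 0.013548197786979792
t 5.8 pos [0.498  0.0085 0.1044] rot [ 1.7987e+02 -1.4000e-01  7.4960e+01] q7 [ -4.  62. -16.] shift [-0.406  0.003 -0.001] turn [ 0.0015 -0.0016 -0.0011]
```

View pics/w3.png

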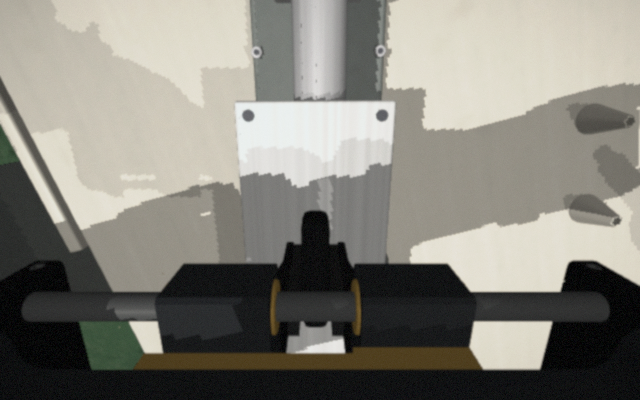

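The plate has slid halfway, level and gripped, with the spindle appearing at (320,50). I'm continuing the slide.

Request:
apply_moves(moves=[[-0.05,0,0,0,0,0,0],[-0.11,0,0,0,0,0,0],[-0.17,0.001,0,0,0,0,0],[-0.23,0.001,0,0,0,0,0],[-0.29,0.002,0,0,0,0,0],[-0.35,0.002,0,0,0,0,0],[-0.4,0.003,0,0,0,0,0],[-0.41,0.003,0,0,0,0,0],[-0.41,0.003,0,0,0,0,0]])

```text
time_s: 6.75
tool_pos: [0.4779, -0.0693, 0.1045]
tool_rot: [179.9, -0.2, 75.0]
force: [-0.3, 4.0, 9.2]
grip_width: 0.0137
grasp_force: 50.0
```

```bash
python3 - <<'E'
from h import *
o=env.get_obs(); print(o['force'],o['wrist_torque'],o['grip_width'])
go([.4774,-.0701,.1045],75.05)
c=cal('wrist'); print(c['position'],c['orientation']); im=viewer.read_camera('wrist')[:,:,::-1]; cv2.imwrite('pics/w4.png',im)
E
```

```text
[-0.26126828  3.98805491  9.20016623] [ 0.65564747 -0.06822981 -0.04208501] 0.013684326403885458
t 6.75 pos [ 0.4779 -0.0693  0.1045] rot [179.85  -0.2   75.04] q7 [-2. 61. -7.] shift [-0.005 -0.001 -0.   ] turn [ 0.0017 -0.0023 -0.0001]
[0.49843118 0.01226408 0.26738871] [-17.51605504  -0.1005721  -14.94358755]
```

View pics/w4.png

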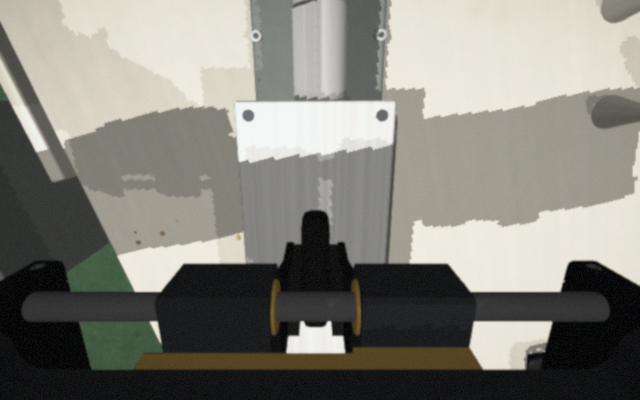

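The plate is now over the housing with its front edge at row 100, right where the bay begins, and the spindle is open. Next I release, rise and inspect.

Request:
apply_moves(moves=[[0,0,0,0,0,0,0.5],[0,0,0,0,0,0,0.5],[0,0,0,0,0,0,0.5],[0,0,-0.15,0,0,0,0.5],[0.1,0,-0.35,0,0,0,0.5],[0.25,0,-0.6,0,0,0,0.5],[0.4,0,-0.75,0,0,0,0.5],[0.4,0,-0.75,0,0,0,0.5],[0.4,0,-0.75,0,0,0,0.5]])

```text
time_s: 7.7
tool_pos: [0.4972, 0.0074, 0.253]
tool_rot: [180.0, 0.0, 75.1]
force: [-0.4, -0.8, -0.4]
grip_width: 0.0433
grasp_force: 0.0
```

```bash
python3 - <<'E'
from h import *
o=env.get_obs(); print(o['force'],o['grip_width'])
go([.518,.08,.25],75.2)
c=cal('wrist'); print(c['position'],c['orientation']); im=viewer.read_camera('wrist')[:,:,::-1]; cv2.imwrite('pics/w5.png',im)
for t in ['spindle_flat','spindle_round','cover_grip']:
    for b in masks_of('wrist',t)[:2]:
        m=b['pixels'].astype(np.uint8); r=cv2.minAreaRect(cv2.findNonZero(m)); print(t,b['conf'],b['location'],np.round(cv2.boxPoints(r)).tolist())
cv2.imwrite('pics/w5c.png',cv2.resize(im[0:260,200:440],None,fx=2.3,fy=2.3,interpolation=cv2.INTER_CUBIC))
E
```

```text
[-0.41069131 -0.75997239 -0.37082413] 0.04334308870550388
t 7.7 pos [0.4972 0.0074 0.253 ] rot [1.7997e+02 3.0000e-02 7.5140e+01] q7 [  1.  79. -20.] shift [0.378 0.007 0.015] turn [ 0.0003  0.0003 -0.0007]
[0.51810084 0.08945725 0.41556344] [-17.74410203   0.02187298 -14.84452882]
spindle_flat 0.71 [318.8, 106.1] [[303.0, 28.0], [334.0, 28.0], [334.0, 182.0], [303.0, 182.0]]
spindle_round 0.66 [316.7, 101.8] [[303.0, 25.0], [334.0, 25.0], [334.0, 183.0], [303.0, 183.0]]
cover_grip 0.92 [315.6, 237.4] [[277.0, 183.0], [356.0, 183.0], [356.0, 326.0], [277.0, 326.0]]
cover_grip 0.35 [317.6, 101.8] [[303.0, 26.0], [334.0, 26.0], [334.0, 182.0], [303.0, 182.0]]
```

View pics/w5c.png

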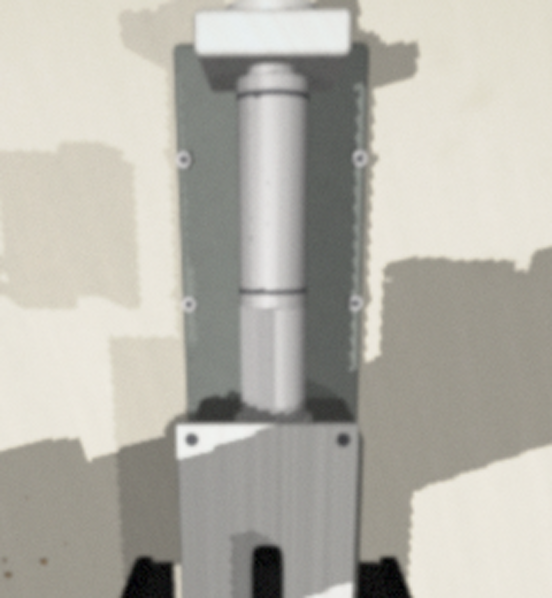

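The crop shows the plate front edge flush with the bay end (row 422) and the spindle fully open. The flat is at crop x 243–275, y 305–410, facing up-left (stand −x); its upper ridge lies just right of the spindle's middle (272), so it is about 45–50° from up. I'll measure this precisely.

```bash
cat >> h.py <<'E'
def axis_fit(c,rows,g,x0,x1,z=.07,pr=True):
    """spindle silhouettes -> points on axis at z"""
    out=[]
    for r in rows:
        out.append([atz(c,(x,r),z)[:2] for x in (x0,x1)])
    return np.array(out)
def ang(c,p,A,yd,zc=.07,rad=.015):
    """angle from up (+ toward stand +x) where pixel ray meets cylinder"""
    X=np.array([yd[1],-yd[0],0]); Z=np.array([0,0,1.]); o,d=ray(c,p)
    o2=np.array([(o-A)@X,o[2]-zc]); d2=np.array([d@X,d[2]])
    a,b,cc=d2@d2,2*o2@d2,o2@o2-rad**2; D=b*b-4*a*cc
    if D<0: D=0
    t=(-b-np.sqrt(D))/2/a; q=o2+t*d2; P=o+t*d
    return np.degrees(np.arctan2(q[0],q[1])), (P-A)@np.array([yd[0],yd[1],0])
E
python3 - <<'E'
from h import *
c=cal('wrist'); g=cv2.cvtColor(cv2.imread('pics/w5.png'),cv2.COLOR_BGR2GRAY).astype(float)
np.set_printoptions(linewidth=250)
for r0,r1 in [(45,60),(80,95),(105,120),(136,146),(150,160),(160,170)]:
    print(r0,r1,np.round(g[r0:r1,298:340].mean(0)).astype(int).tolist())
E
```

```text
45 60 [131, 130, 130, 129, 127, 128, 142, 154, 162, 171, 182, 189, 193, 197, 204, 211, 217, 221, 221, 220, 217, 213, 209, 203, 199, 194, 190, 185, 178, 170, 163, 155, 145, 130, 115, 100, 94, 93, 93, 94, 94, 94]
80 95 [132, 132, 133, 132, 131, 131, 142, 159, 169, 176, 185, 194, 200, 205, 211, 217, 222, 226, 226, 224, 223, 219, 213, 205, 199, 195, 191, 184, 175, 167, 160, 151, 138, 124, 108, 96, 95, 95, 94, 95, 94, 94]
105 120 [132, 132, 132, 132, 131, 132, 139, 157, 170, 176, 185, 194, 202, 207, 214, 220, 224, 228, 229, 227, 224, 219, 211, 203, 198, 193, 187, 180, 171, 163, 156, 146, 133, 118, 104, 94, 95, 96, 95, 96, 95, 95]
136 146 [135, 135, 135, 134, 134, 140, 157, 177, 184, 185, 187, 188, 189, 186, 184, 182, 182, 184, 183, 181, 185, 196, 208, 210, 206, 201, 193, 187, 181, 174, 165, 154, 140, 123, 108, 98, 96, 97, 97, 96, 96, 95]
150 160 [134, 133, 134, 134, 134, 138, 153, 174, 185, 187, 187, 188, 188, 188, 184, 183, 183, 183, 184, 181, 184, 196, 208, 210, 208, 200, 194, 188, 182, 174, 165, 154, 139, 122, 106, 98, 97, 97, 97, 96, 96, 97]
160 170 [134, 133, 132, 132, 133, 136, 149, 170, 183, 186, 188, 187, 189, 188, 185, 183, 184, 183, 184, 183, 185, 196, 207, 210, 208, 201, 194, 187, 182, 175, 164, 153, 138, 120, 103, 92, 88, 90, 90, 91, 92, 94]
```

```bash
python3 - <<'E'
from h import *
c=cal('wrist')
def mid(r): return atz(c,(317.9,r),.07)
a,b=mid(52),mid(165); d=a-b; print('axis dir',np.degrees(np.arctan2(d[1],d[0])),a,b)
for yaw in (75.,75.5):
  yd=np.array([np.cos(np.radians(yaw)),np.sin(np.radians(yaw))])
  A=atz(c,(317.9,110),.07); A[2]=0
  for p in [(319.2,141),(319.2,155),(319.2,165),(304.3,110),(331.5,110),(317.9,127)]: print(yaw,p,ang(c,p,A,yd))
print('A',A)
print('flat/round joint',atz(c,(318,127),.085),'plate front',atz(c,(317,183.5),.1))
E
```

```text
axis dir 75.08352161128705 [0.53044043 0.12937384 0.07      ] [0.50209607 0.02297103 0.07      ]
75.0 (319.2, 141) (np.float64(4.865255513130459), np.float64(-0.02928767759326045))
75.0 (319.2, 155) (np.float64(5.008956115096885), np.float64(-0.04328153291862321))
75.0 (319.2, 165) (np.float64(5.113958769300938), np.float64(-0.053504777914686795))
75.0 (304.3, 110) (np.float64(-64.71779404868786), np.float64(0.0002024207510269691))
75.0 (331.5, 110) (np.float64(64.11308897301603), np.float64(0.00018095091513550596))
75.0 (317.9, 127) (np.float64(-0.17167980922285322), np.float64(-0.01564766661110602))
75.5 (319.2, 141) (np.float64(3.8853922710445685), np.float64(-0.029295315215377794))
75.5 (319.2, 155) (np.float64(3.561187840431672), np.float64(-0.04328671004336308))
75.5 (319.2, 165) (np.float64(3.3244317241677175), np.float64(-0.05350773438975114))
75.5 (304.3, 110) (np.float64(-64.69571201267468), np.float64(0.0003209258830816239))
75.5 (331.5, 110) (np.float64(64.12334888062655), np.float64(6.310808049763519e-05))
75.5 (317.9, 127) (np.float64(-0.6932566621223294), np.float64(-0.01564675953368933))
A [0.51661306 0.07746681 0.        ]
flat/round joint [0.51261483 0.0623384  0.085     ] plate front [0.49782517 0.01093014 0.1       ]
```

```bash
cat >> h.py <<'E'
YD=np.array([np.cos(np.radians(75.1)),np.sin(np.radians(75.1)),0]); AX=np.array([.5244,.1068,.07])
def tp(th,back=0):
    M=R.from_rotvec(YD*np.radians(th)).as_matrix()@R.from_euler('xyz',[180,0,75.1],degrees=True).as_matrix()
    return AX+M[:,2]*(.019-back),M
E
python3 - <<'E'
from h import *
for b in (.12,0): p,M=tp(-22,b); print(p); go(p,rotm=M)
E
```

```text
[0.4878369  0.11652869 0.16364557]
t 7.9 pos [0.496  0.0057 0.2514] rot [-1.7986e+02  9.0000e-02  7.4920e+01] q7 [  1.  79. -20.] shift [ 0.525 -0.183  0.439] turn [-0.2576  0.0014 -0.0018]
[0.53127821 0.10496985 0.05238351]
t 7.9 pos [0.496  0.0057 0.2514] rot [-1.7986e+02  9.0000e-02  7.4920e+01] q7 [  1.  79. -20.] shift [0.527 0.044 0.994] turn [-0.2576  0.0014 -0.0018]
```

Request:
apply_moves(moves=[[0.2,-0.06,0,-0.08,0,0,0.6],[0.4,-0.12,0.1,-0.17,0,0,0.6],[0.525,-0.18,0.25,-0.255,0,0,0.6],[0.525,-0.18,0.44,-0.255,0,0,0.6],[0.525,-0.18,0.44,-0.255,0,0,0.6],[0.525,-0.18,0.44,-0.255,0,0,0.6]])

```text
time_s: 8.5
tool_pos: [0.4897, 0.1161, 0.165]
tool_rot: [158.1, 0.1, 74.9]
force: [1.5, -0.0, 0.7]
grip_width: 0.0522
grasp_force: 0.0
```

```bash
python3 - <<'E'
from h import *
p,M=tp(-22,0); go(p,rotm=M); print(env.get_obs()['qpos'])
E
```

```text
t 8.5 pos [0.4897 0.1161 0.165 ] rot [1.5814e+02 8.0000e-02 7.4900e+01] q7 [ 23.  53. -55.] shift [ 0.001 -0.01   0.603] turn [-0.0016  0.0017 -0.0018]
[-44.20223128 -11.51818545  15.53055008 124.11966526  22.78471811
  52.96269213 -55.2263315 ]
```

Request:
apply_moves(moves=[[0,-0.01,0.15,0,0,0,0.6],[0,-0.01,0.3,0,0,0,0.6],[0,-0.01,0.45,0,0,0,0.6],[0,-0.01,0.55,0,0,0,0.6],[0,-0.01,0.6,0,0,0,0.6],[0,-0.01,0.6,0,0,0,0.6]])

```text
time_s: 9.1
tool_pos: [0.5324, 0.1055, 0.0535]
tool_rot: [158.0, 0.0, 74.9]
force: [-0.2, -0.1, 0.2]
grip_width: 0.0521
grasp_force: 0.0
```

```bash
python3 - <<'E'
from h import *
p,M=tp(-22,0); go(p,rotm=M); print(env.get_obs()['qpos'],env.get_obs()['force'])
E
```

```text
t 9.1 pos [0.5324 0.1055 0.0535] rot [1.5804e+02 3.0000e-02 7.4880e+01] q7 [ 22.  36. -54.] shift [-0.004 -0.007  0.003] turn [-0.0005  0.0013 -0.0023]
[-42.24893551   2.35232397  19.54930995 126.61776328  21.89925857
  35.57542198 -54.10852168] [-0.17303856 -0.08204388  0.22257622]
```

Request:
apply_moves(moves=[[0,-0.007,0,0,0,0,0.4],[0,-0.007,0,0,0,0,0.3],[0,-0.007,0,0,0,0,0],[0,-0.007,0,0,0,0,0],[0,-0.007,0,0,0,0,0]], grip_force=35)

```text
time_s: 9.6
tool_pos: [0.5332, 0.107, 0.0551]
tool_rot: [157.7, -0.2, 75.1]
force: [8.6, -3.0, -1.5]
grip_width: 0.029
grasp_force: 35.0
```

```bash
python3 - <<'E'
from h import *
o=env.get_obs(); A=rot(o['tool_rot']); print(o['force'],A.T@o['force'],o['wrist_torque'],o['grip_width'],o['grasp_force'])
# pivot about the spindle axis: grasp point in the tool frame at (0,0,-.019)
p,M=tp(-22); go(p,rotm=M)
for th in range(8,49,8):
    t=np.radians(th); print(th, 'turn',round(t/1.5,3),'y',round(.019*-np.sin(t)/.2,4),'z',round(.019*(np.cos(t)-1)/.2,4))
E
```

```text
[ 8.64627041 -3.01843817 -1.50624461] [-0.69353445  7.88014084  4.85387723] [-0.55705489 -1.04873632  0.02415425] 0.02903204040177802 34.99144792556763
t 9.6 pos [0.5332 0.107  0.0551] rot [157.72  -0.19  75.07] q7 [ 22.  35. -54.] shift [-0.012 -0.011  0.01 ] turn [ 0.0033 -0.0019 -0.0012]
8 turn 0.093 y -0.0132 z -0.0009
16 turn 0.186 y -0.0262 z -0.0037
24 turn 0.279 y -0.0386 z -0.0082
32 turn 0.372 y -0.0503 z -0.0144
40 turn 0.465 y -0.0611 z -0.0222
48 turn 0.559 y -0.0706 z -0.0314
```

Request:
apply_moves(moves=[[0,0.004,-0.002,0.03,0,0,0],[0,-0.001,-0.004,0.07,0,0,0],[0,-0.008,-0.006,0.116,0,0,0],[0,-0.013,-0.007,0.15,0,0,0],[0,-0.018,-0.009,0.186,0,0,0],[0,-0.025,-0.011,0.233,0,0,0],[0,-0.031,-0.013,0.279,0,0,0],[0,-0.037,-0.016,0.326,0,0,0],[0,-0.042,-0.019,0.372,0,0,0],[0,-0.048,-0.023,0.419,0,0,0],[0,-0.053,-0.027,0.465,0,0,0],[0,-0.056,-0.03,0.495,0,0,0],[0,-0.059,-0.033,0.524,0,0,0],[0,-0.059,-0.033,0.524,0,0,0],[0,-0.059,-0.033,0.524,0,0,0]])

```text
time_s: 11.1
tool_pos: [0.5212, 0.1101, 0.0551]
tool_rot: [-157.4, -0.1, 75.0]
force: [8.7, -1.7, 0.2]
grip_width: 0.0295
grasp_force: 35.0
```

```bash
python3 - <<'E'
from h import *
o=env.get_obs(); A=rot(o['tool_rot']); print(o['force'],A.T@o['force'],o['wrist_torque'],o['grip_width'],o['qpos'])
cv2.imwrite('pics/w6.png',viewer.read_camera('wrist')[:,:,::-1])
E
```

```text
[ 8.67451661 -1.73115736  0.20096567] [ 0.57417124  8.07378304 -3.57335785] [-0.34233039 -1.74763639 -0.1005614 ] 0.029532869706402204 [-23.82483557  29.37989821  19.77966241  93.44113461 -17.29286384
  80.96900371 -13.49204387]
```

View pics/w6.png

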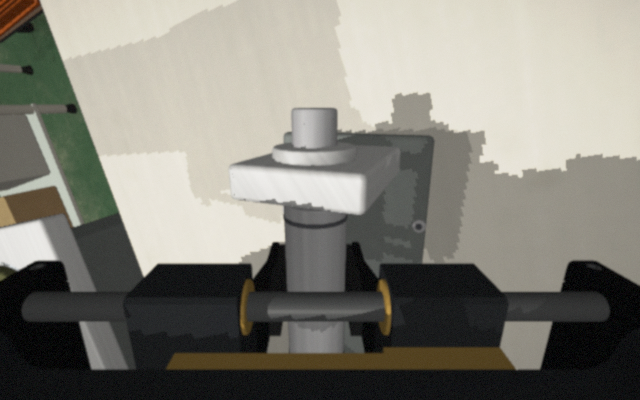

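The wrist picture shows the tool tilted with the spindle held under the cheek (315,190); it turned 45° without slipping against the stand. Next I release, retreat along the tool and look again.

Request:
apply_moves(moves=[[0,0,0,0,0,0,0.6],[0,0,0,0,0,0,0.6],[0,0,0,0,0,0,0.6],[0,0,-0.2,0,0,0,0.6],[0,0,-0.4,0,0,0,0.6],[0,0,-0.6,0,0,0,0.6],[0,0,-0.6,0,0,0,0.6]])

```text
time_s: 11.85
tool_pos: [0.5658, 0.0978, 0.1694]
tool_rot: [-157.4, -0.2, 75.0]
force: [0.7, -1.0, -0.6]
grip_width: 0.0523
grasp_force: 0.0
```

```bash
python3 - <<'E'
from h import *
go([.4972,.0074,.253],75.1)
E
```

```text
t 11.85 pos [0.5658 0.0978 0.1694] rot [-157.36   -0.18   75.  ] q7 [-16.  95. -14.] shift [-0.524 -0.36  -0.305] turn [-0.2634 -0.0023 -0.0007]
```

Request:
apply_moves(moves=[[-0.1,-0.1,-0.2,-0.09,0,0,0.6],[-0.25,-0.2,-0.3,-0.18,0,0,0.6],[-0.4,-0.36,-0.305,-0.263,-0.002,0,0.6],[-0.524,-0.36,-0.305,-0.263,-0.002,0,0.6],[-0.524,-0.36,-0.305,-0.263,-0.002,0,0.6],[-0.524,-0.36,-0.305,-0.263,-0.002,0,0.6],[-0.524,-0.36,-0.305,-0.263,-0.002,0,0.6]])

```text
time_s: 12.55
tool_pos: [0.4944, 0.0091, 0.2481]
tool_rot: [-179.4, 0.2, 75.2]
force: [0.6, 0.6, -0.2]
grip_width: 0.0521
grasp_force: 0.0
```

```bash
python3 - <<'E'
from h import *
go([.4972,.0074,.253],75.1)
c=cal('wrist'); print(c['position'],c['orientation']); im=viewer.read_camera('wrist')[:,:,::-1]; cv2.imwrite('pics/w7.png',im)
g=cv2.cvtColor(im,cv2.COLOR_BGR2GRAY).astype(float)
for r0,r1 in [(45,60),(105,120),(136,146),(150,160),(160,170)]:
    print(r0,r1,np.round(g[r0:r1,298:340].mean(0)).astype(int).tolist())
cv2.imwrite('pics/w7c.png',cv2.resize(im[0:260,200:440],None,fx=2.3,fy=2.3,interpolation=cv2.INTER_CUBIC))
E
```

```text
t 12.55 pos [0.4944 0.0091 0.2481] rot [-179.41    0.2    75.16] q7 [  1.  79. -19.] shift [-0.005  0.015 -0.025] turn [-0.0069  0.0023  0.0006]
[0.51714023 0.09124122 0.41043369] [-17.90886378   0.63733905 -14.82992768]
45 60 [131, 131, 130, 130, 130, 130, 130, 130, 128, 126, 127, 141, 154, 166, 177, 188, 192, 195, 199, 204, 212, 216, 215, 213, 211, 211, 215, 216, 211, 203, 196, 191, 188, 183, 180, 172, 164, 152, 141, 128, 114, 100]
105 120 [131, 132, 131, 132, 131, 132, 132, 131, 131, 130, 129, 134, 153, 168, 180, 191, 199, 206, 215, 223, 230, 235, 235, 231, 226, 221, 218, 215, 210, 204, 196, 191, 185, 180, 173, 163, 151, 136, 122, 110, 98, 94]
136 146 [133, 133, 133, 134, 133, 135, 135, 135, 134, 132, 131, 132, 154, 198, 228, 232, 233, 233, 233, 233, 233, 233, 234, 234, 234, 231, 229, 228, 228, 228, 228, 228, 229, 229, 226, 222, 204, 161, 129, 112, 100, 96]
150 160 [133, 133, 133, 133, 133, 133, 133, 133, 133, 133, 131, 129, 146, 190, 225, 231, 232, 233, 233, 233, 233, 233, 232, 233, 233, 231, 228, 228, 228, 227, 227, 228, 229, 228, 225, 221, 199, 154, 126, 110, 100, 96]
160 170 [134, 134, 134, 134, 134, 133, 133, 132, 132, 133, 132, 131, 143, 184, 223, 230, 231, 232, 232, 232, 232, 232, 232, 232, 232, 230, 228, 227, 227, 226, 226, 227, 228, 227, 225, 218, 194, 149, 124, 106, 94, 89]
```

View pics/w7c.png

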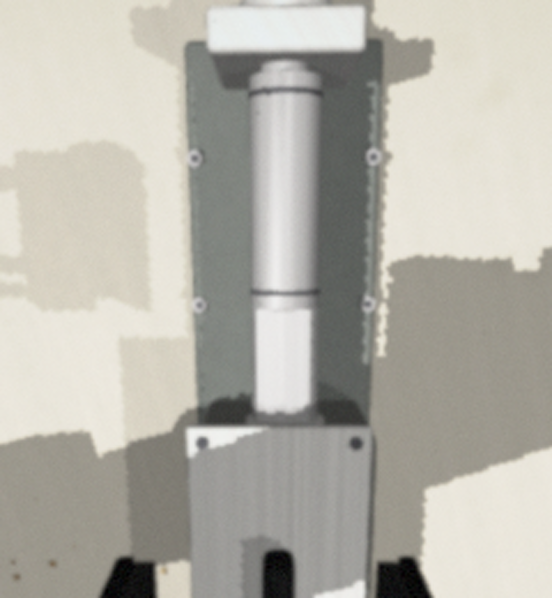

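The crop shows the flat bright and nearly up at crop x 255–313, with the spindle at 250–320. It seems shifted slightly left, so I'll take a closer measurement.

```bash
python3 - <<'E'
from h import *
go([.5037,.0233,.145],75.1)
E
```

```text
t 12.6 pos [0.4946 0.0091 0.2479] rot [-179.4     0.23   75.16] q7 [  1.  79. -19.] shift [0.082 0.031 0.514] turn [-0.007   0.0027  0.0007]
```

Request:
apply_moves(moves=[[0.08,0.03,0.2,-0.007,0.003,0,0.9],[0.08,0.03,0.4,-0.007,0.003,0,0.9],[0.08,0.03,0.51,-0.007,0.003,0,0.9],[0.08,0.03,0.51,-0.007,0.003,0,0.9],[0.08,0.03,0.51,-0.007,0.003,0,0.9],[0.08,0.03,0.51,-0.007,0.003,0,0.9],[0.08,0.03,0.51,-0.007,0.003,0,0.9]])

```text
time_s: 13.3
tool_pos: [0.5045, 0.0221, 0.1482]
tool_rot: [179.8, -0.2, 75.1]
force: [0.4, -0.5, 0.3]
grip_width: 0.0782
grasp_force: 0.0
```

```bash
python3 - <<'E'
from h import *
go([.5037,.0233,.145],75.1)
c=cal('wrist'); print(c['position'],c['orientation']); im=viewer.read_camera('wrist')[:,:,::-1]; cv2.imwrite('pics/w8.png',im)
cv2.imwrite('pics/w8c.png',cv2.resize(im[30:250,250:390],None,fx=2.7,fy=2.7,interpolation=cv2.INTER_CUBIC))
g=cv2.cvtColor(im,cv2.COLOR_BGR2GRAY).astype(float)
for r in range(40,215,10): print(r,np.round(g[r:r+4,290:346].mean(0)).astype(int).tolist())
E
```

```text
t 13.3 pos [0.5045 0.0221 0.1482] rot [ 1.7978e+02 -1.6000e-01  7.5080e+01] q7 [ -2.  67. -19.] shift [ 0.005 -0.006  0.016] turn [ 0.0026 -0.0018 -0.0002]
[0.52486571 0.10378096 0.31113797] [-17.55293051  -0.18118917 -14.90179573]
40 [123, 108, 84, 87, 100, 112, 123, 138, 146, 150, 156, 157, 153, 142, 149, 169, 183, 187, 188, 187, 185, 182, 183, 186, 191, 194, 196, 193, 187, 178, 174, 170, 170, 166, 163, 160, 157, 152, 143, 134, 122, 112, 104, 94, 82, 70, 68, 78, 88, 88, 88, 88, 88, 89, 87, 89]
50 [124, 121, 123, 134, 142, 153, 162, 171, 178, 182, 185, 185, 188, 191, 193, 198, 201, 204, 204, 204, 201, 200, 198, 200, 203, 207, 208, 204, 199, 192, 188, 186, 182, 179, 178, 176, 172, 168, 162, 155, 146, 140, 131, 124, 114, 101, 92, 89, 90, 90, 90, 89, 90, 90, 90, 89]
60 [125, 125, 126, 131, 142, 152, 162, 172, 178, 182, 185, 187, 189, 191, 193, 197, 202, 208, 208, 207, 206, 203, 201, 203, 206, 209, 210, 206, 200, 194, 188, 186, 184, 182, 178, 177, 172, 168, 161, 155, 147, 138, 130, 121, 111, 100, 90, 90, 89, 89, 90, 91, 92, 89, 90, 91]
70 [124, 123, 122, 127, 142, 152, 162, 170, 177, 18
[... 3234 characters left out ...]
, 109, 110, 110, 110, 112, 111, 112, 110, 109, 107, 107, 108, 108, 107, 108, 109, 108, 109, 108, 108, 106, 103, 102, 97, 91, 87, 84, 81, 87, 92, 91, 94, 92, 92, 93, 92, 93, 92, 92]
200 [74, 76, 75, 74, 74, 74, 77, 80, 94, 104, 109, 107, 110, 110, 109, 110, 111, 110, 109, 111, 111, 111, 111, 112, 110, 108, 108, 106, 109, 108, 106, 106, 108, 108, 110, 109, 108, 108, 106, 104, 97, 90, 87, 83, 82, 83, 85, 88, 89, 91, 92, 92, 94, 93, 94, 94]
210 [71, 70, 72, 72, 72, 72, 72, 80, 91, 103, 108, 108, 109, 110, 110, 110, 110, 110, 110, 110, 110, 112, 112, 112, 112, 110, 108, 108, 107, 109, 107, 107, 107, 108, 110, 108, 109, 106, 104, 102, 96, 90, 86, 84, 77, 71, 69, 68, 70, 70, 69, 69, 69, 68, 70, 69]
```

View pics/w8c.png

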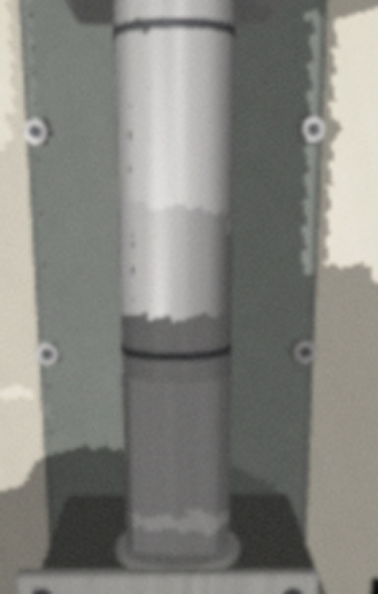

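In the close crop the groove at y=54 is at row 352. The flat lies below it, with edges at full-image columns 297.8 and 330.3, and the spindle silhouette runs from 295.0 to 335.1. That puts the flat centre 1.1 px left of the axis, so about 4.3° is left to turn toward +x.

```bash
python3 - <<'E'
from h import *
c=cal('wrist')
g=atz(c,(315.05,161),.07); print('axis@groove',g)
g1=atz(c,(315.0,60),.07); d=g1-g; print(np.degrees(np.arctan2(d[1],d[0])))
g=atz(c,(315.05,161),.085); g[2]=.07
print('axis y=100:',g+.046*YD)
import h; h.AX=g+.046*YD
for b in (.1,0): p,M=tp(-2,b); print(p); go(p,rotm=M)
E
```

```text
axis@groove [0.51428844 0.06245226 0.07      ]
75.11462140060011
axis y=100: [0.52676359 0.10947505 0.07      ]
[0.52403178 0.11020193 0.15095066]
t 13.35 pos [0.5043 0.022  0.1481] rot [ 1.7979e+02 -1.6000e-01  7.5080e+01] q7 [ -2.  67. -19.] shift [ 0.451 -0.018 -0.013] turn [-0.0208 -0.0019 -0.0003]
[0.52740439 0.10930455 0.05101157]
t 13.35 pos [0.5043 0.022  0.1481] rot [ 1.7979e+02 -1.6000e-01  7.5080e+01] q7 [ -2.  67. -19.] shift [ 0.45  -0.003  0.487] turn [-0.0208 -0.0019 -0.0003]
```

Request:
apply_moves(moves=[[0.2,-0.01,-0.05,-0.02,-0.002,0,0.6],[0.45,-0.018,-0.05,-0.02,-0.002,0,0.6],[0.45,-0.018,-0.013,-0.02,-0.002,0,0.6],[0.45,-0.018,-0.013,-0.02,-0.002,0,0.6],[0.45,-0.018,-0.013,-0.02,-0.002,0,0.6],[0.45,-0.01,0.2,-0.02,-0.002,0,0.6],[0.45,-0.006,0.35,-0.02,-0.002,0,0.6],[0.45,-0.004,0.45,-0.02,-0.002,0,0.6],[0.45,-0.003,0.48,-0.02,-0.002,0,0.6],[0.45,-0.003,0.48,-0.02,-0.002,0,0.6],[0.45,-0.003,0.48,-0.02,-0.002,0,0.6]])

```text
time_s: 14.45
tool_pos: [0.5272, 0.1088, 0.0523]
tool_rot: [178.1, 0.0, 75.0]
force: [-0.4, -0.7, 0.6]
grip_width: 0.0522
grasp_force: 0.0
```

```bash
python3 - <<'E'
from h import *
import h; h.AX=np.array([.5268,.1095,.07])
p,M=tp(-2,0); go(p,rotm=M); print(env.get_obs()['force'])
E
```

```text
t 14.45 pos [0.5272 0.1088 0.0523] rot [1.7809e+02 1.0000e-02 7.5010e+01] q7 [ -4.  54. -26.] shift [0.003 0.    0.006] turn [-0.001   0.0002 -0.001 ]
[-0.41954512 -0.69228339  0.62217665]
```

Request:
apply_moves(moves=[[0,0,0,0,0,0,0.4],[0,0,0,0,0,0,0.3],[0,0,0,0,0,0,0],[0,0,0,0,0,0,0],[0,0,0,0,0,0,0]], grip_force=35)

```text
time_s: 14.95
tool_pos: [0.5281, 0.1089, 0.0516]
tool_rot: [178.0, 0.0, 75.1]
force: [4.4, -0.6, -1.5]
grip_width: 0.0293
grasp_force: 35.0
```

Request:
apply_moves(moves=[[0,-0.003,0,0.017,0,0,0],[0,-0.005,0,0.034,0,0,0],[0,-0.007,0,0.05,0,0,0],[0,-0.007,0,0.05,0,0,0],[0,-0.007,0,0.05,0,0,0],[0,-0.007,0,0.05,0,0,0]])

```text
time_s: 15.55
tool_pos: [0.5267, 0.1093, 0.0516]
tool_rot: [-177.8, 0.0, 75.1]
force: [5.8, -2.0, -0.2]
grip_width: 0.0292
grasp_force: 35.0
```

Turned 4.2°. Now I release, back off and return to the close viewpoint.

Request:
apply_moves(moves=[[0,0,0,0,0,0,0.6],[0,0,0,0,0,0,0.6],[0,0,0,0,0,0,0.6],[0,0,-0.2,0,0,0,0.6],[0,0,-0.4,0,0,0,0.6],[-0.1,0,-0.49,-0.03,0,0,0.8],[-0.3,0,-0.49,-0.026,0,0,0.9],[-0.45,0,-0.49,-0.026,0,0,0.9],[-0.45,0,-0.49,-0.026,0,0,0.9],[-0.45,0,-0.49,-0.026,0,0,0.9],[-0.45,0,-0.49,-0.026,0,0,0.9]])

```text
time_s: 16.65
tool_pos: [0.5053, 0.023, 0.1485]
tool_rot: [-179.7, 0.1, 75.2]
force: [0.5, 0.4, -0.2]
grip_width: 0.0777
grasp_force: 0.0
```

```bash
python3 - <<'E'
from h import *
go([.5045,.0221,.1482],75.1)
c=cal('wrist'); print(c['position'],c['orientation']); im=viewer.read_camera('wrist')[:,:,::-1]; cv2.imwrite('pics/w9.png',im)
cv2.imwrite('pics/w9c.png',cv2.resize(im[30:290,230:410],None,fx=2.3,fy=2.3,interpolation=cv2.INTER_CUBIC))
g=cv2.cvtColor(im,cv2.COLOR_BGR2GRAY).astype(float)
for r in range(150,215,8): print(r,np.round(g[r:r+4,286:350].mean(0)).astype(int).tolist())
E
```

```text
t 16.65 pos [0.5053 0.023  0.1485] rot [-1.7968e+02  6.0000e-02  7.5180e+01] q7 [ -2.  67. -19.] shift [-0.005 -0.003  0.002] turn [-0.0037  0.0007  0.0009]
[0.52711036 0.10490885 0.31104043] [-17.77823349   0.36874975 -14.81104467]
150 [127, 127, 127, 128, 127, 127, 128, 126, 120, 105, 87, 85, 88, 92, 94, 98, 99, 99, 101, 100, 101, 104, 104, 105, 108, 108, 105, 105, 104, 103, 103, 104, 105, 105, 104, 103, 100, 101, 100, 100, 100, 99, 98, 96, 93, 90, 85, 81, 80, 76, 84, 90, 93, 92, 90, 91, 92, 90, 91, 90, 91, 91, 92, 92]
158 [129, 129, 128, 128, 126, 127, 127, 125, 118, 96, 69, 63, 69, 74, 77, 84, 87, 89, 92, 92, 92, 96, 98, 100, 102, 101, 101, 102, 99, 98, 97, 98, 100, 98, 98, 96, 95, 94, 92, 88, 89, 88, 84, 83, 76, 72, 65, 62, 60, 62, 77, 89, 91, 92, 91, 92, 93, 92, 92, 92, 94, 93, 92, 92]
166 [129, 130, 130, 129, 129, 130, 132, 130, 126, 114, 92, 87, 88, 91, 93, 97, 97, 100, 100, 101, 102, 102, 104, 105, 106, 108, 108, 104, 104, 104, 102, 104, 104, 102, 104, 103, 101, 100, 100, 99, 99, 100, 97, 94, 92, 89, 83, 80, 80, 80, 87, 92, 94, 94, 94, 94, 93, 92, 90, 91, 92, 90, 90, 92]
174
[... 1081 characters left out ...]
 108, 109, 110, 109, 109, 108, 106, 103, 97, 90, 86, 84, 86, 91, 93, 91, 91, 94, 94, 93, 93, 94, 94, 92, 92, 92, 93]
206 [76, 76, 74, 76, 74, 74, 75, 75, 77, 76, 77, 79, 83, 93, 104, 107, 110, 110, 110, 111, 109, 110, 110, 112, 111, 110, 111, 112, 112, 113, 109, 108, 109, 109, 108, 108, 106, 108, 109, 110, 109, 109, 108, 106, 103, 95, 88, 85, 80, 76, 74, 75, 75, 75, 76, 77, 77, 78, 78, 80, 81, 85, 86, 87]
214 [54, 54, 54, 55, 55, 54, 54, 54, 54, 55, 60, 72, 81, 90, 103, 108, 109, 108, 110, 110, 111, 112, 112, 111, 110, 110, 111, 112, 113, 112, 109, 109, 108, 108, 112, 114, 116, 118, 121, 124, 120, 114, 110, 109, 103, 98, 91, 85, 80, 68, 60, 55, 54, 56, 54, 54, 53, 54, 54, 54, 54, 54, 55, 54]
```

View pics/w9c.png

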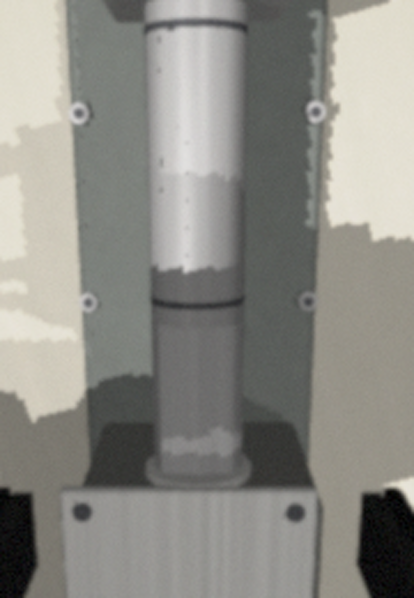

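```bash
python3 - <<'E'
from h import *
from scipy.ndimage import gaussian_filter1d as G
for f,lo,hi in [('w8',168,192),('w9',174,192)]:
    g=cv2.cvtColor(cv2.imread(f'pics/{f}.png'),cv2.COLOR_BGR2GRAY).astype(float)
    p=g[lo:hi].mean(0); d=G(p,.8,order=1)
    def pk(a,b,s):
        i=a+np.argmax(s*d[a:b]); y=s*d[i-1:i+2]; return i+.5*(y[0]-y[2])/(y[0]-2*y[1]+y[2])
    L,l,r,Rr=pk(292,298,-1),pk(296,302,1),pk(327,334,-1),pk(333,339,1)
    q=g[158:163].mean(0) if f=='w8' else g[157:161].mean(0); d=G(q,.8,order=1); gm=(pk(292,298,-1)+pk(333,339,1))/2
    w=r-l; off=(l+r)/2-(L+Rr)/2
    print(f,np.round([L,l,r,Rr,gm],2),'off',round(off,2),'deg',np.degrees(np.arcsin(off/w*22.36/10)),'vs groove',np.degrees(np.arcsin(((l+r)/2-gm)/w*22.36/10)))
E
```

```text
w8 [294.9  298.09 330.41 335.34 314.91] off -0.87 deg -3.4650206108513775 vs groove -2.639797731122051
w9 [295.53 298.89 331.5  335.83 315.5 ] off -0.48 deg -1.8849135758520712 vs groove -1.1788137404097239
```

The close crop shows the flat centred (edges 298.9/331.5 against the spindle's 295.5/335.8), within about 1–2° of up. The plate lies flat on the housing and the spindle is open. I'll back off upward and hand in.

Request:
apply_moves(moves=[[0,0,-0.25,0,0,0,0.9],[0,0,-0.5,0,0,0,0.9],[0,0,-0.6,0,0,0,0.9],[0,0,-0.6,0,0,0,0.9],[0,0,-0.6,0,0,0,0.9],[0,0,-0.6,0,0,0,0.9]])

```text
time_s: 17.3
tool_pos: [0.5054, 0.0222, 0.2671]
tool_rot: [-179.6, 0.2, 75.1]
force: [-0.4, 0.3, -0.8]
grip_width: 0.0785
grasp_force: 0.0
```

```bash
python3 - <<'E'
from h import *
o=env.get_obs(); print(o['tool_pos'],o['force'])
viewer.read_camera('top'); c=cal('top')
for b in masks_of('top','cover_grip')[:1]: print(b['conf'],b['location'],atz(c,b['location'],.1))
print(env.sign_off())
E
```

```text
[0.50537263 0.0221601  0.26709362] [-0.37516779  0.3160772  -0.78882941]
0.9 [343.4, 221.7] [ 0.47137561 -0.09493974  0.1       ]
the job is handed in; nothing more can be done
None
```

The job is handed in at about 17 s: the cover plate was slid onto the housing and lies flat there, and the spindle was turned about 49° so its flat faces up to within about 2° as measured in the wrist camera picture.

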